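Load the tray of wet slides into the slide drier

TASK

Load the open tray of wet slides into the slide drier: swing the drier's latch handle fully open, slide the tray along the bench into the bay until it sits square and fully home against the back stop, then turn the handle fully shut behind it. Only push the tray gently from outside, flat on the bench: never lift, tip or jerk it and never put the gripper in or low over it, because the slides lie loose. Leave everything else on the bench where it stands.

Things in the scene. Friction and masses are not known exactly. Their poses are not given: they have to be found in the camera images.
- slide_tray: Open rectangular tray of white foam with loose glass slides leaning in it. Outside 77 mm along its x, 111 mm along its y, centred on its origin within 1 mm; flat upright walls 11 mm thick and 49 mm high, the slides stand up to 72 mm. Origin: centre of its underside, z up. 0.18 to 0.35 kg. Half a turn about z makes no difference.
- drier: Slide drier, fixed: a tray bay open at the front and top before a fan housing (x 43 to 106 mm, 150 mm wide, 80 mm high). Origin: on the bench where the tray's origin is when home; x points into the bay, y to the left, z up. The tray goes in with its x along the bay's x. Back stop at x = 39.5 mm. Side rails 25 mm high, inner faces at y = -59.5 and 59.5 mm, x -31 to 41 mm.
- bay_mouth (a point): Middle of the bay's mouth on the bench, 62 mm in front of the drier's origin (its x = -62 mm), axes as the drier. From the rails (3 mm thick, feet 18 mm wide outside them) low lead-ins, 12 mm high and 3 mm thick, splay outward up to here, where they stand 74 mm either side of the middle.
- latch (a joint): Angle (rad) of the drier's quarter-turn latch about a vertical axis right of the mouth, at drier x = -45.5, y = -74.5 mm. 0 = shut: blade along the drier's +y, across the mouth behind the tray; 1.57 = open: blade along the drier's -x, clear of the mouth. Grows anticlockwise from above; a stop at either end; stays where left. Blade 55 mm long from the axis, 8 mm thick, 15 to 32 mm above the bench.
- latch_grip (a point): Middle of the latch's black bar handle, on the latch axis, 72 mm above the bench. The bar lies above and along the blade: 62 mm long along the point's y, 12 mm thick along its x, 22 mm high (from 61 to 83 mm above the bench), on a 12 mm stem, centred here.
- bottle_large: Reagent bottle, 42 mm diameter, 92 mm high; origin: centre of its foot. Stands among the work; not to be moved.
- bottle_small: Reagent bottle, 34 mm diameter, 78 mm high; origin: centre of its foot. Stands among the work; not to be moved.
- cuvette_rack: White cuvette rack, 40 mm along its x, 126 mm along its y, 68 mm high; origin: centre of its underside. Not to be moved.
- slide_carton: Slide carton, 78 mm along its x, 84 mm along its y, 33 mm high; origin: centre of its underside. Not to be moved.
- micropipette: Micropipette lying on the bench, 232 mm along its y, 47 mm wide along x, 31 mm high; origin: on the bench below its middle. Not to be moved.
- centrifuge_front (a point): Middle of the foot of the fixed bench centrifuge's front face, on the bench; x points back into the centrifuge, y to its left. The centrifuge is a box 264 mm wide along y (132 mm either side), reaching 284 mm back along x, 150 mm high; two small knobs on the front stick out 13 mm.

How it is judged:
On the way, in this order (a step that is already met when the one before it is completed fails the run):
1. the latch handle is swung open, clear of the mouth (value of joint latch above 1.35 rad), for 0.2 s.
2. the tray is home in the bay (x of slide_tray in the frame of drier between -0.006 and 0.006 m and y of slide_tray in the frame of drier between -0.007 and 0.007 m and angle between the x axis of slide_tray and the x axis of drier, either way round below 0.07 rad), for 0.2 s.
At the end, for the whole second after the job is handed in: The tray stands flat on the bench, at rest, home in the drier's bay: its origin within 6 mm of the bay's origin along the bay and 7 mm across it, square to it within 0.07 rad, and the latch is shut behind it (below 0.12 rad) (all of step 2 and value of joint latch below 0.12 rad and angle between slide_tray's own z axis and vertical below 0.06 rad and height (world z) of slide_tray below 0.005 m and linear speed of slide_tray below 0.01 m/s); the robot touches nothing.
It fails at once if the tray is lifted off the bench (8 mm) (height (world z) of slide_tray above 0.008 m).
It fails at once if the tray is tipped (0.15 rad) (angle between slide_tray's own z axis and vertical above 0.15 rad).
It fails at once if the tray is jerked or knocked along (faster than 0.35 m/s) (linear speed of slide_tray above 0.35 m/s).
It fails at once if the gripper is in the tray or low over it (tool point within its outline, below 90 mm over its underside) (x of the grasp point in the frame of slide_tray between -0.036 and 0.036 m and y of the grasp point in the frame of slide_tray between -0.053 and 0.053 m and z of the grasp point in the frame of slide_tray below 0.09 m).
It fails at once if something else on the bench (a bottle, the cuvette rack, slide carton or micropipette) is moved (15 mm) or tipped (distance of any of bottle_large, bottle_small, cuvette_rack, slide_carton, micropipette from where it was at the start of the episode above 0.015 m or angle between any of bottle_large, bottle_small, cuvette_rack, slide_carton, micropipette's own z axis and vertical above 0.3 rad).
It also fails if it takes over 72 s, if anything falls off the work surface, if the arm or the gripper's body presses on something with over 40 N, if the wrist force passes 120 N, or if a joint passes its speed limit or range.

ROBOT

A 6-joint arm with a two-finger parallel gripper is mounted at the origin on a cart in front of the work surface, level with it; the furniture and walls round the work are solid. World frame = base frame: x ahead of the robot, y to its left, z up, the work surface at z = 0. Lengths are in m, angles in rad, forces in N, time in s.
With the tool pointing down it reaches from about 0.275 to 0.725 m from the base axis. Payload 15.9 kg.
Tool frame: the origin (TCP) lies between the finger pads, 19 mm behind the fingertips; this is the grasp point; z points along the fingers, y is the direction in which the jaws open and shut (so a half turn about z gives the same grasp; the last joint's range is limited). The gripper opens to 85 mm and grips with 20 to 120 N. Pads are 22 mm wide; open, the fingers measure 114 mm over their backs; the gripper's body (76 mm by 85 mm) begins 54 mm behind the grasp point. The pads swing forward as they close: fully open they stand 13 mm farther back than shut.
Start: joints at [1.136, 0.213, -0.034, 1.323, 0, 1.571], TCP at [0.211, 0.453, 0.25] pointing down, gripper open.
Joint ranges: [-2.98, 2.98], [-0.74, 1.72], [-1.14, 1.35], [-2.1, 2.04], [-1.57, 1.44], [-3.14, 3.14]. Speed limits (rad/s): [1.89, 1.89, 2.39, 2.57, 3.14, 3.14].

INTERFACE

Orientations are given as a rotation vector (axis times angle).
In Python, from cell import robot, optics gives the robot as it stands.
- The arm moves only by the tool send_rows, never from a script. Its argument "steps" is one flat list of numbers, 7 for each row, row after row: the closure, from 0 (fully open) to 1 (shut), then the shift along the tool's x, y, z as a fraction of full scale, then the turn, a rotation vector about the tool's x, y, z as a fraction of full scale. In form: [fingers, dx, dy, dz, rx, ry, rz, fingers, dx, dy, dz, rx, ry, rz, ...]. A call has 1 to 8 rows; each row shifts and turns the commanded pose from where the row before left it, along the tool's axes as they then stand; what a row does not reach is not made up. Full scale, the value 1, is 0.025 m for a shift and 5 degrees for a turn. A row lasts 1/12 s, in which the tool goes at most 41.7 mm and 7.16 degrees, less where a joint would pass 70% of its speed; a pose out of reach is approached as far as the arm can. A call with a number of a shift or a turn outside -1 to 1 is refused whole. A call with a gripper value outside its range is refused whole. The fingers move at their own pace and stop on an object; the grip force is fixed at half the most. Time passes only in rows, so rows that do not move let the fingers close. It gives the time, the measured TCP pose, the force and the opening at its end, in the units of the state.
- robot.sense(): the state, without advancing time (a new reading comes with each control period).
- optics.grab_frame(name): name is "scene" or "top"; returns a dict with "frame" (384x512x3 uint8, red, green, blue), "fov_y" (degrees; the focal length in pixels is half the picture's height over the tangent of half this angle, whatever the lens; pixels are square), "cx", "cy" (the principal point, pixels), "world_to_cam" (4x4, takes a point from world to camera coordinates). Camera axes: x right, y up, looking along -z (the intrinsics and any distortion apply to the point x, -y, -z); pixel columns grow to the right and rows downward; lengths in m; the calibration is good to about 2 mm. A picture is of the moment at which its call begins. There is no depth.
- robot.finish_job(): hands the job in, once; it reports no verdict.
The state is a dict: "time_s": time; "qpos": joint angles; "qd": joint speeds; "joint_torque": joint torques, N m; "ee_pos": TCP position; "eef_rot": TCP orientation; "ft_force": force on the tool from outside, world axes, zero at the start; "torque": the same for the moment, N m; "finger_gap": finger opening in m.
Only numpy, scipy, OpenCV 4.12 (cv2) and the standard library are available. Lean on these libraries where they do the work, as an engineer would, in place of code of your own. Each camera call takes 0.05 s, during which the arm holds its last target. There are 200 camera calls.

## Working session

There is one attempt and no reset: what is moved stays moved. The work goes in short steps, Python scripts to look and compute and a tool call to move; the robot and the scene stay as the last step left them, time stands still between calls to the robot, and variables do not carry over. Pictures are saved under pics/ and viewed, about 8 in all and at most 12, crops included, and the job is handed in when it is done.

Besides the shell and the picture viewer there is one more tool, called as name(argument=value, ...) on one line, values as JSON. send_rows: Moves the arm, as the interface text tells. Shift numbers are shares of 0.025 m and turn numbers shares of 5 degrees, none past 1 either way. Its arguments: {"type":"object","properties":{"steps":{"type":"array","items":{"type":"number"}}},"required":["steps"]}

```bash
ls; mkdir -p pics
python3 - <<'E'
from cell import robot, optics
import cv2,json,numpy as np
for n in("scene","top"):
    d=optics.grab_frame(n); cv2.imwrite(f"pics/{n}0.png",cv2.resize(d["frame"][:,:,::-1],(800,600),interpolation=cv2.INTER_CUBIC))
    print(n,{k:(np.round(v,4).tolist() if k!="frame" else 0) for k,v in d.items()})
print(robot.sense())
E
```

```text
pics
scene {'frame': 0, 'fov_y': 45.3879, 'cx': 260.1521, 'cy': 196.0665, 'world_to_cam': [[-0.738, -0.6748, 0.0003, 0.5385], [0.2619, -0.286, 0.9217, -0.1247], [-0.6219, 0.6804, 0.3878, -1.3391], [0.0, 0.0, 0.0, 1.0]]}
top {'frame': 0, 'fov_y': 42.7652, 'cx': 263.1164, 'cy': 197.9741, 'world_to_cam': [[0.0248, -0.9996, 0.0152, 0.2373], [0.998, 0.0257, 0.0585, -0.5089], [-0.0588, 0.0137, 0.9982, -1.8965], [0.0, 0.0, 0.0, 1.0]]}
{'time_s': 0.1, 'qpos': array([ 1.13601738e+00,  2.13299431e-01, -3.49644155e-02,  1.32351233e+00,
       -3.13519607e-05,  1.57078150e+00]), 'qd': array([ 0.00124769, -0.00135103,  0.00100721,  0.00178791,  0.00041323,
       -0.00234967]), 'joint_torque': array([-1.17420564e-03, -6.87254405e+01,  4.87801123e+01,  1.24599837e-02,
        1.94171889e-05, -1.65568116e-05]), 'ee_pos': array([0.21049465, 0.45322196, 0.24958207]), 'eef_rot': array([-6.77520893e-01, -3.06747975e+00,  1.51345873e-03]), 'ft_force': array([ 0.36317313, -0.39727649, -0.39794158]), 'torque': array([-0.05782281,  0.00865393,  0.04167697]), 'finger_gap': 0.08545076811542884}
```

View pics/top0.png

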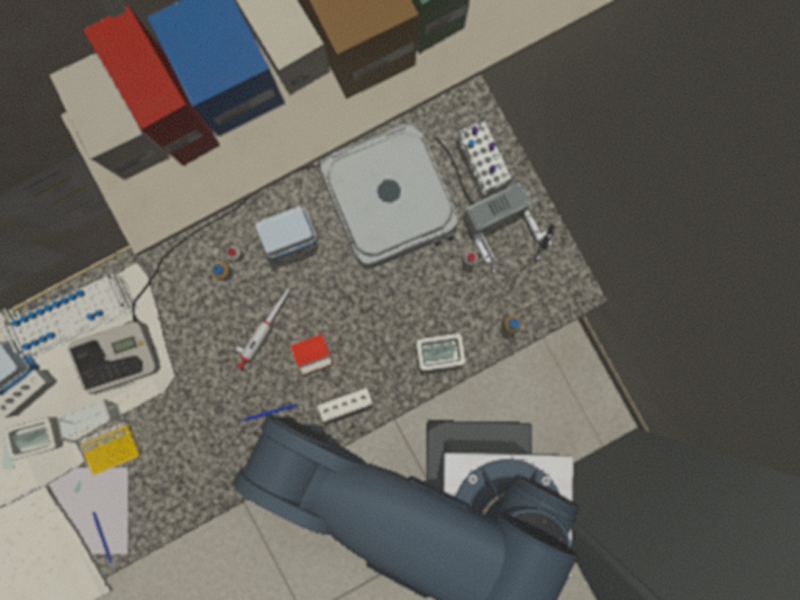

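View pics/scene0.png

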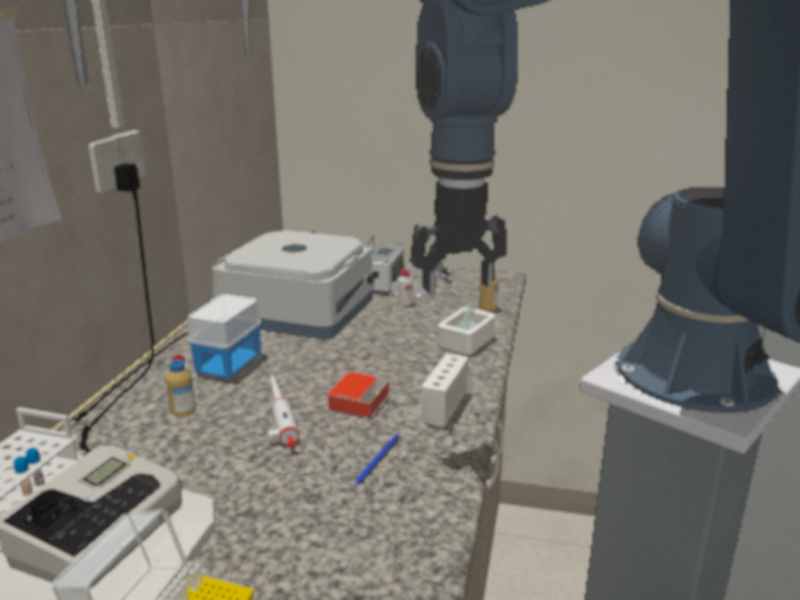

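Top view: tray at (441,352), drier at (500,210) with its mouth facing down, latch near (547,237), and bottles at (472,258) and (513,325). I'll enlarge it.

```bash
cat > h.py <<'E'
from cell import robot, optics
import cv2,numpy as np
from scipy.spatial.transform import Rotation as R
def ray(d,u,v,z):
    f=192/np.tan(np.radians(d["fov_y"]/2)); T=d["world_to_cam"]
    r=T[:3,:3].T@np.array([(u-d["cx"])/f,-(v-d["cy"])/f,-1]); o=-T[:3,:3].T@T[:3,3]
    return (o+r*(z-o[2])/r[2])
def proj(d,P):
    f=192/np.tan(np.radians(d["fov_y"]/2)); T=d["world_to_cam"]
    c=np.atleast_2d(P)@T[:3,:3].T+T[:3,3]
    return np.c_[d["cx"]-f*c[:,0]/c[:,2], d["cy"]+f*c[:,1]/c[:,2]]
def crop(n,x0,y0,w,h,s,out,d=None):
    d=d or optics.grab_frame(n); im=d["frame"][y0:y0+h,x0:x0+w,::-1]
    cv2.imwrite("pics/"+out,cv2.resize(im,None,fx=s,fy=s,interpolation=cv2.INTER_CUBIC)); return d
E
python3 - <<'E'
from h import *
d=crop("top",255,110,120,140,1,"t.png")
im=d["frame"]
a=cv2.resize(im[112:182,280:370,::-1],None,fx=6,fy=6,interpolation=cv2.INTER_CUBIC)   # 540x420
b=cv2.resize(im[195:245,255:345,::-1],None,fx=6,fy=6,interpolation=cv2.INTER_CUBIC)[:180*2]
cv2.imwrite("pics/c1.png",np.vstack([a,b])[:720]) 
cv2.imwrite("pics/c1.png",cv2.resize(np.vstack([a,b[:180]]),None,fx=1,fy=1))
cv2.imwrite("pics/c2.png",np.hstack([cv2.resize(im[195:245,255:345,::-1],None,fx=8,fy=8,interpolation=cv2.INTER_CUBIC)]))
E
```

```text
(no output)
```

View pics/c1.png

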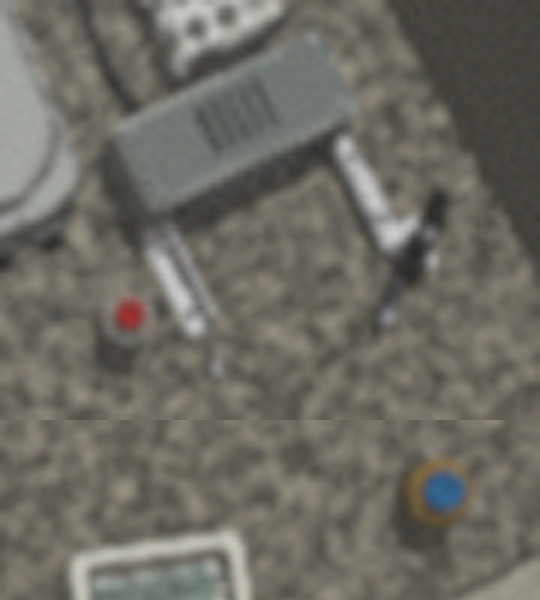

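View pics/c2.png

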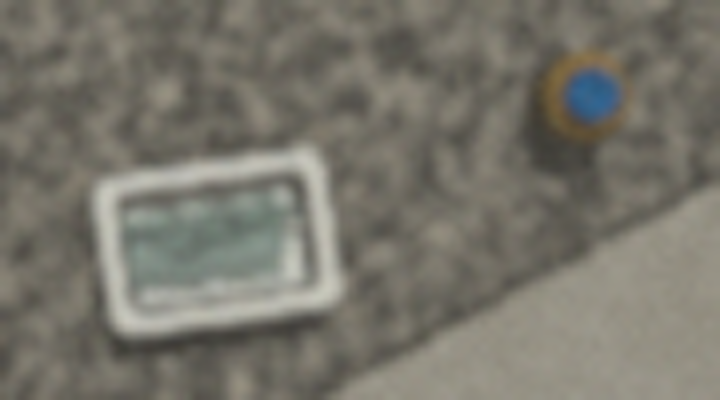

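```bash
cat > m.py <<'E'
from h import *
from scipy.optimize import least_squares
d=optics.grab_frame("top")
def fit(px,loc,g):
    px=np.array(px,float);loc=np.array(loc,float)
    def tr(p):
        c,s=np.cos(p[2]),np.sin(p[2]); return np.c_[loc[:,:2]@np.array([[c,s],[-s,c]])+p[:2],loc[:,2]]
    r=least_squares(lambda p:(proj(d,tr(p))-px).ravel(),g,x_scale=[.1,.1,.3]); return r.x,r.fun.reshape(-1,2)
A=lambda L:np.array(L)/6+[280,112]-0.42
B=lambda L:np.array(L)/8+[255,195]-0.44
if __name__=="__main__":
    x,e=fit(A([(115,135),(315,35),(355,105),(155,213)]),[[.106,.075,.08],[.106,-.075,.08],[.043,-.075,.08],[.043,.075,.08]],[.6,-.1,.5]); print("drier",x,e.round(1).tolist())
    c,s=np.cos(x[2]),np.sin(x[2]); RR=np.array([[c,-s],[s,c]])
    print("axis",x[:2]+RR@[-.0455,-.0745],"mouth",x[:2]+RR@[-.062,0])
    for a in ([442,190],[395,285]): print("bar end",ray(d,*A(a),.083))
    print("bladetip",ray(d,*A([383,320]),.032))
    t,e=fit(B([(95,180),(320,147),(343,300),(118,338)]),[[.0385,.0555,.049],[.0385,-.0555,.049],[-.0385,-.0555,.049],[-.0385,.0555,.049]],[.4,0,.1]); print("tray",t,e.round(1).tolist())
    print("red",ray(d,*A([130,315]),.085),"blue",ray(d,*B([592,95]),.085))
    print("tray in drier",RR.T@(t[:2]-x[:2]), t[2]-x[2])
    for n,p in (("red",ray(d,*A([130,315]),.085)),("blue",ray(d,*B([592,95]),.085))): print(n,RR.T@(p[:2]-x[:2]))
    edge=[ray(d,*B(q),0)[:2] for q in([335,395],[715,185])]; print("edge",edge,[RR.T@(q-x[:2]) for q in edge])
    print("axes check railend", [RR.T@(ray(d,*A(q),0.012)[:2]-x[:2]) for q in([218,372],)],"left rail",RR.T@(ray(d,*A([185,245]),.025)[:2]-x[:2]),"right rail",RR.T@(ray(d,*A([400,240]),.025)[:2]-x[:2]))
E
python3 m.py; python3 -c "
from h import *
print(R.from_rotvec(robot.sense()['eef_rot']).as_matrix().round(3))"
```

```text
drier [0.69029742 0.00976907 0.50915187] [[-1.3, -0.4], [0.2, -1.8], [1.3, 1.0], [-0.2, 1.2]]
axis [ 0.68688277 -0.0774596 ] mouth [ 0.63616161 -0.02045202]
bar end [ 0.71496164 -0.08506012  0.083     ]
bar end [ 0.65382512 -0.05623187  0.083     ]
bladetip [ 0.63815184 -0.05802827  0.032     ]
tray [0.4005142  0.17628053 0.17738544] [[-0.4, -0.1], [0.2, -0.4], [0.5, 0.4], [-0.2, 0.1]]
red [0.63009493 0.11060721 0.085     ] blue [0.47307355 0.00481981 0.085     ]
tray in drier [-0.17186278  0.28664188] -0.3317664292623364
red [-0.00341408  0.11739256]
blue [-0.19208326  0.10156144]
edge [array([0.32723999, 0.11538195]), array([ 0.4342975, -0.0689114])] [array([-0.26552697,  0.26918433]), array([-0.2618802,  0.0560833])]
axes check railend [array([-0.05798421,  0.07362866])] left rail [0.02456758 0.05567918] right rail [-0.03745664 -0.06993385]
[[-0.907  0.421 -0.   ]
 [ 0.421  0.907 -0.001]
 [ 0.    -0.001 -1.   ]]
```

```bash
cat > ov.py <<'E'
from m import *
pts=[(115,135),(315,35),(355,105),(155,213),(218,372),(418,238)]
loc=[[.106,.075,.08],[.106,-.075,.08],[.043,-.075,.08],[.043,.075,.08],[-.062,.074,.012],[-.0455,-.0745,.083]]
x,e=fit(A(pts),loc,[.69,0,.5]); print(x,e.round(1).tolist())
im=cv2.resize(d["frame"][108:183,282:367,::-1],None,fx=8,fy=8,interpolation=cv2.INTER_CUBIC)
c,s=np.cos(x[2]),np.sin(x[2]); RR=np.array([[c,-s],[s,c]])
def ln(P,col):
    P=np.array(P,float);W=np.c_[P[:,:2]@RR.T+x[:2],P[:,2]]
    q=((proj(d,W)-[282,108]+.44)*8).astype(int); cv2.polylines(im,[q],False,col,1)
X=[.043,.106];b=[[.043,.075,.08],[.106,.075,.08],[.106,-.075,.08],[.043,-.075,.08],[.043,.075,.08]]
ln(b,(0,255,255)); ln([[.043,.075,0],[.043,-.075,0]],(0,255,255))
for s_ in(1,-1):
    ln([[.041,s_*.0595,.025],[-.031,s_*.0595,.025]],(0,255,0)); ln([[.041,s_*.0785,.0],[-.031,s_*.0785,.0]],(0,255,0)); ln([[-.031,s_*.0595,.012],[-.062,s_*.074,.012]],(255,0,255))
a=np.pi/2+.63; u=np.array([np.cos(a),np.sin(a)]);c0=np.array([-.0455,-.0745])
ln([[*(c0-.031*u),.083],[*(c0+.031*u),.083]],(0,0,255)); ln([[*c0,.03],[*(c0+.055*u),.03]],(255,255,0))
cv2.imwrite("pics/ov.png",im)
print("axis",x[:2]+RR@c0)
E
python3 ov.py
```

```text
[0.69019953 0.01162939 0.49545527] [[-1.6, -0.8], [0.1, -1.8], [1.1, 1.2], [-0.6, 0.9], [-0.4, 0.8], [1.4, -0.4]]
axis [ 0.6855905  -0.07554433]
```

View pics/ov.png

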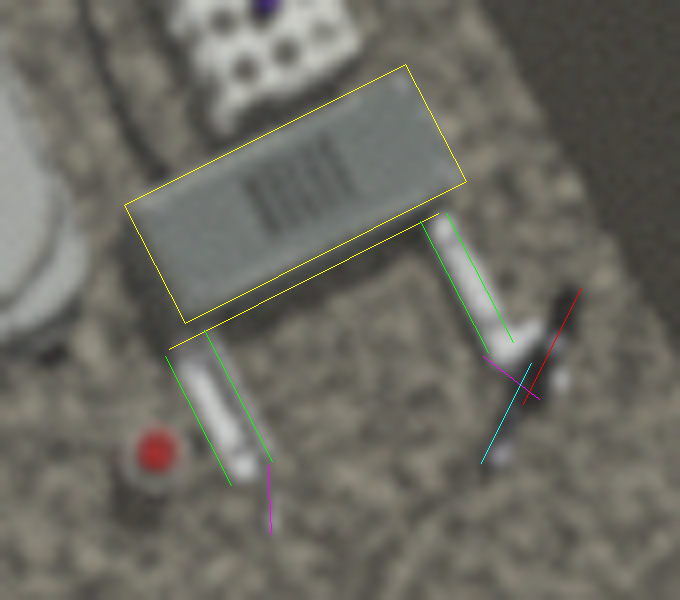

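send_rows(steps=[0,-1,-0.43,0,0,0,0,0,-1,-0.43,0,0,0,0,0,-1,-0.43,0,0,0,0,0,-1,-0.43,0,0,0,0,0,-1,-0.43,0,0,0,0,0,-1,-0.43,0,0,0,0,0,-1,-0.43,0,0,0,0,0,-1,-0.43,0,0,0,0])

```text
time_s: 0.92
ee_pos: [0.3565, 0.2901, 0.25]
eef_rot: [0.678, 3.068, 0.0]
ft_force: [0.5, 0.7, 0.1]
finger_gap: 0.0855
```

send_rows(steps=[0,-1,-0.43,0,0,0,0,0,-1,-0.43,0,0,0,0,0,-1,-0.43,0,0,0,0,0,-1,-0.43,0,0,0,0,0,-1,-0.43,0,0,0,0,0,-1,-0.43,0,0,0,0,0,-1,-0.43,0,0,0,0,0,-1,-0.43,0,0,0,0])

```text
time_s: 1.58
ee_pos: [0.5017, 0.1278, 0.25]
eef_rot: [-0.678, -3.068, -0.0]
ft_force: [1.1, 0.8, 0.7]
finger_gap: 0.0857
```

send_rows(steps=[0,-1,-0.43,0,0,0,0,0,-1,-0.43,0,0,0,0,0,-1,-0.43,0,0,0,0,0,-1,-0.43,0,0,0,0,0,-1,-0.43,0,0,0,0,0,-1,-0.43,0,0,0,0,0,-1,-0.43,0,0,0,0,0,0,0,0,0,0,0])

```text
time_s: 2.25
ee_pos: [0.6299, -0.0164, 0.2488]
eef_rot: [-0.682, -3.066, 0.002]
ft_force: [-0.5, 0.8, 0.4]
finger_gap: 0.0853
```

```bash
cat > go.py <<'E'
# usage: go.py  frame(w|d) x y z yaw_of_tool_y_deg -> total shift/turn in full-scale units (shift in present tool axes)
import sys
from h import *
D=np.array([.690,.0115]);TH=.50
def togo(fr,x,y,z,yaw):
    s=robot.sense(); p=s["ee_pos"]; M=R.from_rotvec(s["eef_rot"]).as_matrix()
    q=np.array([x,y]); yaw=np.radians(yaw)
    if fr=="d":
        c,n=np.cos(TH),np.sin(TH); q=D+np.array([[c,-n],[n,c]])@q; yaw+=TH
    cur=np.arctan2(M[1,1],M[0,1]); dy=(yaw-cur+np.pi/2)%np.pi-np.pi/2
    print("t",s["time_s"],"pos",p.round(4),"yawdeg(world y)",np.degrees(cur).round(1),"F",s["ft_force"].round(1),"gap",round(s["finger_gap"],4),"q6",s["qpos"][5].round(2))
    print("shift units",(M.T@(np.array([*q,z])-p)/.025).round(2),"turn rz units",round(-np.degrees(dy)/5,2), "tilt",M[2].round(3))
if __name__=="__main__": togo(sys.argv[1],*map(float,sys.argv[2:]))
E
python3 go.py w .685 -.074 .075 65
```

```text
t 2.25 pos [ 0.6299 -0.0164  0.2488] yawdeg(world y) 64.9 F [-0.5  0.8  0.4] gap 0.0853 q6 0.41
shift units [-2.98 -1.15  6.95] turn rz units -0.01 tilt [ 0.    -0.001 -1.   ]
```

send_rows(steps=[0,-1,-0.4,0.5,0,0,0,0,-1,-0.4,0.5,0,0,0,0,-1,-0.35,0.5,0,0,0,0,0,0,1,0,0,0,0,0,0,1,0,0,0,0,0,0,0.5,0,0,0,0,0,0,0,0,0,0])

```text
time_s: 2.83
ee_pos: [0.6821, -0.0704, 0.1464]
eef_rot: [-0.677, -3.062, 0.001]
ft_force: [-0.2, 0.2, 0.0]
finger_gap: 0.0856
```

```bash
python3 go.py w .685 -.074 .075 65; python3 -c "
from h import *
a=optics.grab_frame('scene')['frame'];b=optics.grab_frame('top')['frame']
f=lambda i,y,x:cv2.resize(i[y:y+80,x:x+100,::-1],None,fx=5,fy=5,interpolation=cv2.INTER_CUBIC)
cv2.imwrite('pics/g1.png',cv2.resize(np.hstack([f(a,130,210),f(b,100,270)]),(800,320)))"
```

```text
t 2.8333 pos [ 0.6821 -0.0704  0.1464] yawdeg(world y) 65.1 F [-0.2  0.2  0. ] gap 0.0856 q6 0.33
shift units [-0.18 -0.08  2.85] turn rz units 0.02 tilt [ 0.005 -0.002 -1.   ]
```

View pics/g1.png

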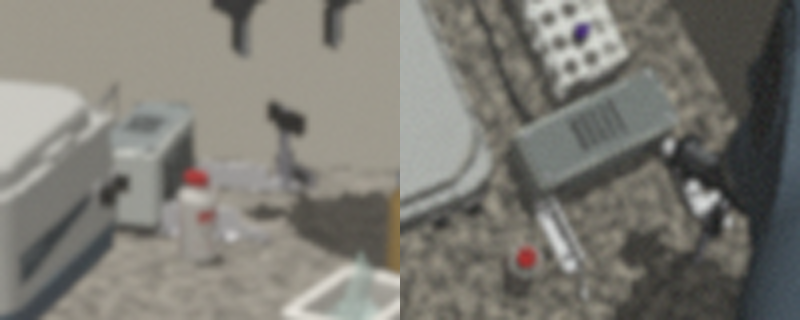

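Scene view: the handle at (287,117) sits between and below the fingers at (240,30) and (335,25). I'll descend and grip.

send_rows(steps=[0,-0.1,0,0.8,0,0,0,0,0,0,0.8,0,0,0,0,0,0,0.8,0,0,0,0,0,0,0.4,0,0,0,0,0,0,0,0,0,0,0.6,0,0,0,0,0,0,1,0,0,0,0,0,0,1,0,0,0,0,0,0])

```text
time_s: 3.6
ee_pos: [0.687, -0.0718, 0.0818]
eef_rot: [0.677, 3.065, 0.0]
ft_force: [-0.7, -0.5, 0.8]
finger_gap: 0.0517
```

send_rows(steps=[1,0,0,0,0,0,0,1,0,0,0,0,0,0,1,0,0,0,0,0,0,1,0,0,0,0,0,0,1,0,0,0,0,0,0])

```text
time_s: 4.02
ee_pos: [0.685, -0.0746, 0.0808]
eef_rot: [-0.681, -3.066, 0.008]
ft_force: [-13.6, -19.0, 13.2]
finger_gap: 0.0109
```

send_rows(steps=[1,0,-0.15,0,0,0,0,1,0,0,0,0,0,0])

```text
time_s: 4.18
ee_pos: [0.6847, -0.0751, 0.0809]
eef_rot: [0.678, 3.067, 0.002]
ft_force: [-2.4, 1.7, 6.8]
finger_gap: 0.0106
```

send_rows(steps=[1,0,0,0,0,0,-0.5,1,0,0,0,0,0,-1,1,0,0,0,0,0,-1,1,0,0,0,0,0,-1,1,0,0,0,0,0,-1,1,0,0,0,0,0,-1,1,0,0,0,0,0,0])

```text
time_s: 4.77
ee_pos: [0.6845, -0.0761, 0.0809]
eef_rot: [-0.079, 3.14, -0.003]
ft_force: [-4.8, -6.8, 8.5]
finger_gap: 0.0107
```

```bash
python3 go.py w .6856 -.0755 .08 28.6;  python3 -c "
from h import *
print(robot.sense()['torque'])"
```

```text
t 4.7667 pos [ 0.6845 -0.0761  0.0809] yawdeg(world y) 92.9 F [-4.8 -6.8  8.5] gap 0.0107 q6 -0.16
shift units [-0.05  0.02  0.04] turn rz units 12.86 tilt [-0.    -0.002 -1.   ]
[-1.08390344  0.87492451  0.02857985]
```

send_rows(steps=[1,0,-0.03,0,0,0,-1,1,0,0,0,0,0,-1,1,0,0,0,0,0,-1,1,0,0,0,0,0,-1,1,0,0,0,0,0,-0.8,1,0,0,0,0,0,0])

```text
time_s: 5.27
ee_pos: [0.6847, -0.0771, 0.0808]
eef_rot: [-0.728, 3.056, -0.003]
ft_force: [-2.7, -7.8, 7.2]
finger_gap: 0.0107
```

```bash
python3 go.py w .6856 -.0755 .08 118.6;  python3 -c "
from h import *
print(robot.sense()['torque'])"
```

```text
t 5.2667 pos [ 0.6847 -0.0771  0.0808] yawdeg(world y) 116.8 F [-2.7 -7.8  7.2] gap 0.0107 q6 -0.58
shift units [-0.06  0.04  0.03] turn rz units -0.36 tilt [ 0.    -0.002 -1.   ]
[-1.38608711  0.61306524  0.04806608]
```

send_rows(steps=[1,0,0,0,0,0,-0.4,1,0,0,0,0,0,-0.4,1,0,0,0,0,0,0])

```text
time_s: 5.52
ee_pos: [0.6847, -0.0772, 0.0809]
eef_rot: [-0.829, 3.03, -0.003]
ft_force: [-3.3, -7.2, 6.8]
finger_gap: 0.0106
```

```bash
python3 go.py w .6856 -.0755 .08 118.6;  python3 -c "
from h import *
print(robot.sense()['torque'])"
```

```text
t 5.5167 pos [ 0.6847 -0.0772  0.0809] yawdeg(world y) 120.6 F [-3.3 -7.2  6.8] gap 0.0106 q6 -0.65
shift units [-0.06  0.04  0.04] turn rz units 0.4 tilt [ 0.    -0.002 -1.   ]
[-1.4105772   0.66630214 -1.41652874]
```

send_rows(steps=[0,0,0,0,0,0,0.2,0,0,0,0,0,0,0,0,0,0,0,0,0,0,0,0,0,0,0,0,0,0,0,0,-0.4,0,0,0,0,0,0,-1,0,0,0,0,0,0,-1,0,0,0,0,0,0,-1,0,0,0])

```text
time_s: 6.18
ee_pos: [0.6844, -0.0757, 0.1668]
eef_rot: [0.803, -3.037, -0.0]
ft_force: [0.5, -0.0, -0.2]
finger_gap: 0.0851
```

```bash
sed -i 's/D=np.array.*/D=np.array([.688,.011]);TH=.515/' go.py; python3 go.py w .322 .162 .16 100.2; python3 -c "
from h import *
crop('top',280,105,100,80,8,'c3.png')"
```

```text
t 6.1833 pos [ 0.6844 -0.0757  0.1668] yawdeg(world y) 119.6 F [ 0.5 -0.  -0.2] gap 0.0851 q6 -0.63
shift units [ 7.9  15.43  0.27] turn rz units 3.88 tilt [ 0.  0. -1.]
```

View pics/c3.png

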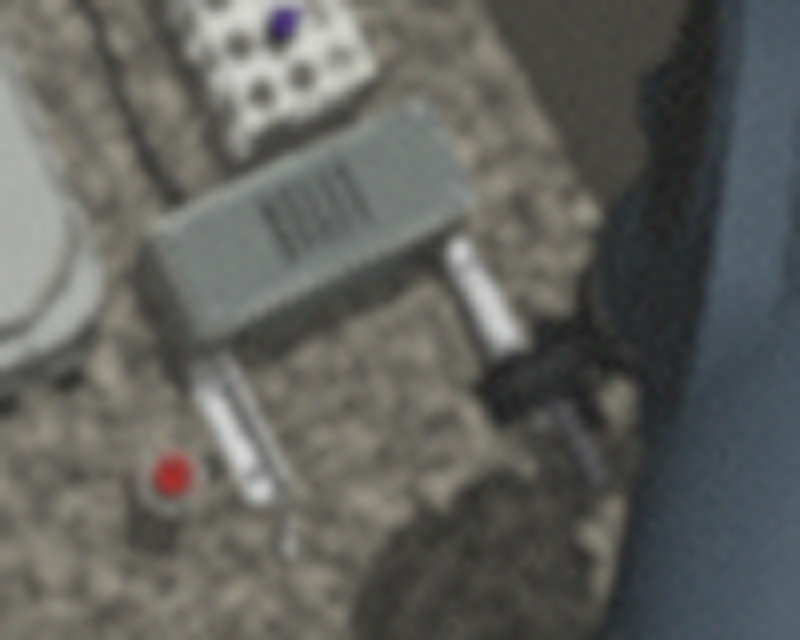

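send_rows(steps=[0.3,0.49,0.96,0,0,0,0,0.3,0.49,0.96,0,0,0,0,0.3,0.49,0.96,0,0,0,0,0.3,0.49,0.96,0,0,0,0,0.3,0.49,0.96,0,0,0,0,0.3,0.49,0.96,0,0,0,0,0.3,0.49,0.96,0,0,0,0,0.3,0.49,0.96,0,0,0,0])

```text
time_s: 6.9
ee_pos: [0.5035, 0.0434, 0.1656]
eef_rot: [-0.802, 3.037, -0.0]
ft_force: [-0.4, 0.2, 0.3]
finger_gap: 0.0597
```

send_rows(steps=[0.3,0.49,0.96,0,0,0,0,0.3,0.49,0.96,0,0,0,0,0.3,0.49,0.96,0,0,0,0,0.3,0.49,0.96,0,0,0,0,0.3,0.49,0.96,0,0,0,0,0.3,0.49,0.96,0,0,0,0,0.3,0.49,0.96,0,0,0,0,0.3,0.49,0.96,0,0,0,0])

```text
time_s: 7.57
ee_pos: [0.3235, 0.1618, 0.1656]
eef_rot: [-0.802, 3.036, 0.0]
ft_force: [-0.1, 0.6, -0.3]
finger_gap: 0.0601
```

send_rows(steps=[0.3,0,0,0,0,0,1,0.3,0,0,0,0,0,1,0.3,0,0,0,0,0,1,0.3,0,0,0,0,0,0.88,0.3,0,0,0,0,0,0])

```text
time_s: 7.98
ee_pos: [0.3246, 0.1615, 0.1656]
eef_rot: [-0.274, 3.129, 0.001]
ft_force: [-0.1, -0.5, -0.4]
finger_gap: 0.06
```

```bash
python3 go.py w .322 .162 .042 100.2
```

```text
t 7.9833 pos [0.3246 0.1615 0.1656] yawdeg(world y) 100.0 F [-0.1 -0.5 -0.4] gap 0.06 q6 0.29
shift units [0.1  0.04 4.94] turn rz units -0.04 tilt [-0.001  0.    -1.   ]
```

send_rows(steps=[0.3,0.1,0,1,0,0,0,0.3,0,0,1,0,0,0,0.3,0,0,1,0,0,0,0.3,0,0,1,0,0,0,0.3,0,0,0.95,0,0,0,0.3,0,0,0,0,0,0])

```text
time_s: 8.48
ee_pos: [0.3201, 0.1599, 0.0386]
eef_rot: [0.283, -3.125, 0.003]
ft_force: [-1.8, -1.3, -0.8]
finger_gap: 0.0597
```

send_rows(steps=[0.3,-0.25,0,0,0,0,0,0.3,-0.25,0,0,0,0,0,0.3,-0.25,0,0,0,0,0,0.3,-0.2,0,0,0,0,0,0.3,-0.15,0,0,0,0,0,0.3,-0.15,0,0,0,0,0,0.3,0,0,0,0,0,0])

```text
time_s: 9.07
ee_pos: [0.3536, 0.1666, 0.0415]
eef_rot: [-0.279, 3.129, 0.0]
ft_force: [0.4, 0.4, -0.2]
finger_gap: 0.0598
```

```bash
python3 go.py d -.1625 .285 .042 90; python3 -c "
from h import *
a=optics.grab_frame('scene')['frame'];b=optics.grab_frame('top')['frame']
f=lambda i,y,x:cv2.resize(i[y:y+80,x:x+100,::-1],None,fx=4,fy=4,interpolation=cv2.INTER_CUBIC)
cv2.imwrite('pics/g2.png',np.hstack([f(a,170,250),f(b,185,235)]))"
```

```text
t 9.0667 pos [0.3536 0.1666 0.0415] yawdeg(world y) 100.2 F [ 0.4  0.4 -0.2] gap 0.0598 q6 0.26
shift units [-2.16  0.12 -0.02] turn rz units -3.87 tilt [-0.  0. -1.]
```

View pics/g2.png

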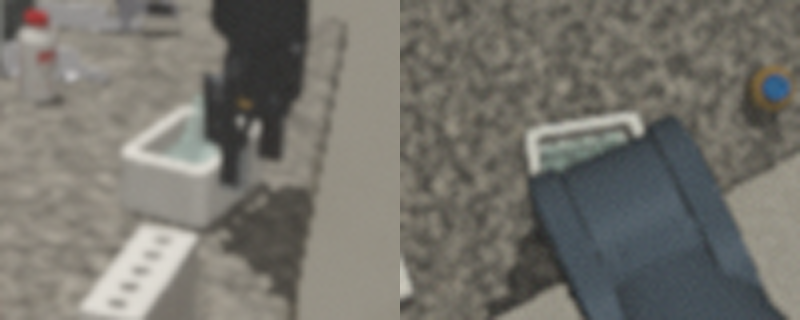

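send_rows(steps=[0.3,-0.25,-0.07,0,0,0,-0.43,0.3,-0.25,-0.07,0,0,0,-0.43,0.3,-0.25,-0.07,0,0,0,-0.43,0.3,-0.25,-0.07,0,0,0,-0.43,0.3,-0.25,-0.07,0,0,0,-0.43,0.3,-0.25,-0.07,0,0,0,-0.43,0.3,-0.25,-0.07,0,0,0,-0.43,0.3,0,0,0,0,0,0])

```text
time_s: 9.83
ee_pos: [0.3988, 0.1673, 0.0413]
eef_rot: [-0.689, 3.065, 0.0]
ft_force: [-1.2, 0.2, -0.8]
finger_gap: 0.06
```

send_rows(steps=[0.3,-0.25,-0.07,0,0,0,-0.43,0.3,-0.25,-0.07,0,0,0,-0.43,0.3,0,0,0,0,0,0])

```text
time_s: 10.08
ee_pos: [0.4113, 0.1697, 0.0413]
eef_rot: [-0.802, 3.037, 0.0]
ft_force: [-0.7, 0.0, -1.1]
finger_gap: 0.0594
```

```bash
python3 go.py d -.1625 .285 .042 90; python3 -c "
from h import *
a=optics.grab_frame('scene')['frame'];b=optics.grab_frame('top')['frame']
f=lambda i,y,x:cv2.resize(i[y:y+80,x:x+100,::-1],None,fx=4,fy=4,interpolation=cv2.INTER_CUBIC)
cv2.imwrite('pics/g3.png',np.hstack([f(a,170,250),f(b,175,235)]))"
```

```text
t 10.0833 pos [0.4113 0.1697 0.0413] yawdeg(world y) 119.6 F [-0.7  0.  -1.1] gap 0.0594 q6 -0.12
shift units [-0.01  0.42 -0.03] turn rz units 0.01 tilt [-0. -0. -1.]
```

View pics/g3.png

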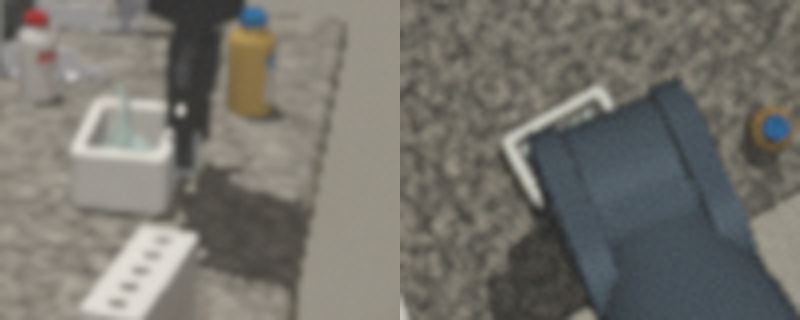

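send_rows(steps=[0.3,0.5,0,0,0,0,0,0.3,1,0,0,0,0,0,0.3,0,0,-1,0,0,0,0.3,0,0,-1,0,0,0,0.3,0,0.5,-1,0,0,0,0.3,0,1,-1,0,0,0,0.4,0,1,-0.5,0,0,0,0.5,-0.5,1,0,0,0,0])

```text
time_s: 10.85
ee_pos: [0.3451, 0.234, 0.1566]
eef_rot: [-0.796, 3.036, 0.002]
ft_force: [1.5, 0.6, 0.8]
finger_gap: 0.0433
```

send_rows(steps=[0.5,-1,0.5,0,0,0,0,0.5,-1,0,0,0,0,0,0.5,-1,0,0,0,0,0,0.5,0,0,0,0,0,1,0.5,0,0,0,0,0,1,0.5,0,0,0,0,0,1,0.5,0,0,0,0,0,1,0.5,0,0,0,0,0,1])

```text
time_s: 11.52
ee_pos: [0.4045, 0.281, 0.1536]
eef_rot: [0.115, -3.139, 0.0]
ft_force: [-0.4, -0.3, -0.4]
finger_gap: 0.0423
```

send_rows(steps=[0.5,0,0,0,0,0,1,0.5,0,0,0,0,0,1,0.5,0,0,0,0,0,1,0.5,0,0,0,0,0,1,0.5,0,0,0,0,0,1,0.5,0,0,0,0,0,1,0.5,0,0,0,0,0,1,0.5,0,0,0,0,0,1])

```text
time_s: 12.18
ee_pos: [0.4045, 0.281, 0.1537]
eef_rot: [-0.966, -2.989, 0.0]
ft_force: [-0.7, 0.7, 0.5]
finger_gap: 0.0428
```

send_rows(steps=[0.5,0,0,0,0,0,1,0.5,0,0,0,0,0,1,0.5,0,0,0,0,0,1,0.5,0,0,0,0,0,1,0.5,0,0,0,0,0,1,0.5,0,0,0,0,0,0])

```text
time_s: 12.68
ee_pos: [0.4045, 0.281, 0.1537]
eef_rot: [-1.59, -2.71, 0.0]
ft_force: [0.0, -0.2, 0.8]
finger_gap: 0.0424
```

```bash
cat > tr.py <<'E'
from h import *
import go,sys
d=optics.grab_frame("top"); im=d["frame"].astype(int)
m=((im.min(2)>165)).astype(np.uint8)
x0,y0,x1,y1=map(int,sys.argv[1:5]); w=np.zeros_like(m); w[y0:y1,x0:x1]=m[y0:y1,x0:x1]
n,l,st,ce=cv2.connectedComponentsWithStats(w,connectivity=8)
for i in np.argsort(-st[1:,4])[:3]+1: print("comp",st[i],ce[i].round(1))
i=np.argmax(st[1:,4])+1
pts=np.argwhere(l==i)[:,::-1]
P=np.array([ray(d,*p,.049)[:2] for p in pts])
c,s=np.cos(go.TH),np.sin(go.TH); L=(P-go.D)@np.array([[c,-s],[s,c]])
r=cv2.minAreaRect((L*1000).astype(np.float32)); print("rect in drier mm",np.round(r[0],1),np.round(r[1],1),round(r[2],1))
crop("top",x0,y0,x1-x0,y1-y0,5,sys.argv[5],d)
E
python3 tr.py 245 185 310 235 t1.png; python3 go.py d -.113 .375 .042 0
```

```text
comp [273 197  20  22  60] [285.1 206.4]
comp [286 210   2   4   6] [286.5 211.5]
rect in drier mm [-113.4  249.5] [72.7 50.6] 2.8
t 12.7333 pos [0.4046 0.281  0.1537] yawdeg(world y) 29.5 F [ 0.5  0.1 -0.3] gap 0.0427 q6 1.66
shift units [0.02 0.03 4.47] turn rz units 0.01 tilt [ 0. -0. -1.]
```

send_rows(steps=[0.5,0,0,1,0,0,0,0.5,0,0,1,0,0,0,0.5,0,0,1,0,0,0,0.5,0,0,1,0,0,0,0.5,0,0,0.45,0,0,0,0.5,-0.3,0,0,0,0,0,0.5,-0.3,0,0,0,0,0,0.5,-0.25,0,0,0,0,0])

```text
time_s: 13.4
ee_pos: [0.4164, 0.2622, 0.0435]
eef_rot: [1.58, 2.715, 0.001]
ft_force: [0.6, 0.5, -1.0]
finger_gap: 0.0429
```

send_rows(steps=[0.5,-0.2,0,0,0,0,0,0.5,-0.2,0,0,0,0,0,0.5,-0.3,0,0,0,0,0,0.5,-0.3,0,0,0,0,0,0.5,-0.3,0,0,0,0,0,0.5,-0.3,0,0,0,0,0,0.5,-0.3,0,0,0,0,0,0.5,-0.2,0,0,0,0,0])

```text
time_s: 14.07
ee_pos: [0.4419, 0.2162, 0.0425]
eef_rot: [1.582, 2.714, -0.0]
ft_force: [-0.7, 2.2, 1.2]
finger_gap: 0.0428
```

send_rows(steps=[0.5,-0.3,0,0,0,0,0,0.5,-0.3,0,0,0,0,0,0.5,-0.3,0,0,0,0,0,0.5,-0.3,0,0,0,0,0,0.5,-0.3,0,0,0,0,0,0.5,-0.3,0,0,0,0,0,0.5,-0.3,0,0,0,0,0,0.5,-0.2,0,0,0,0,0])

```text
time_s: 14.73
ee_pos: [0.4702, 0.1662, 0.0425]
eef_rot: [1.582, 2.714, -0.0]
ft_force: [-1.2, 1.0, 1.8]
finger_gap: 0.0427
```

```bash
python3 tr.py 260 165 340 230 t2.png; python3 go.py d -.113 .0665 .042 0
```

```text
comp [311 165   3   2   6] [312.  165.5]
rect in drier mm [-23.1  76.1] [7.7 3.9] 62.0
t 14.7833 pos [0.4705 0.1657 0.0425] yawdeg(world y) 29.5 F [ 0.2 -0.3 -0.1] gap 0.0427 q6 1.4
shift units [-7.01  0.01  0.02] turn rz units -0.0 tilt [-0.001 -0.    -1.   ]
```

View pics/t2.png

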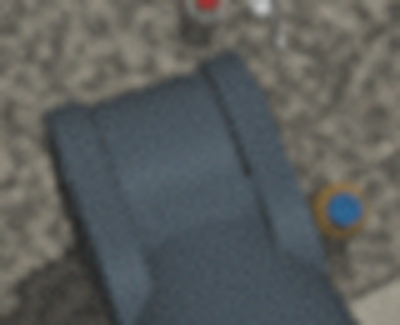

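send_rows(steps=[0.5,-0.15,0,0,0,0,0,0.5,-0.3,0,0,0,0,0,0.5,-0.3,0,0,0,0,0,0.5,-0.3,0,0,0,0,0,0.5,-0.3,0,0,0,0,0,0.5,-0.3,0,0,0,0,0,0.5,-0.3,0,0,0,0,0,0.5,-0.3,0,0,0,0,0])

```text
time_s: 15.45
ee_pos: [0.4979, 0.1173, 0.0425]
eef_rot: [-1.582, -2.714, 0.0]
ft_force: [-0.5, 1.5, -0.8]
finger_gap: 0.0422
```

send_rows(steps=[0.5,-0.3,0,0,0,0,0,0.5,-0.3,0,0,0,0,0,0.5,-0.3,0,0,0,0,0,0.5,-0.3,0,0,0,0,0,0.5,-0.3,0,0,0,0,0,0.5,-0.3,0,0,0,0,0,0.5,-0.3,0,0,0,0,0,0.5,-0.15,0,0,0,0,0])

```text
time_s: 16.12
ee_pos: [0.5258, 0.0683, 0.0425]
eef_rot: [1.582, 2.714, 0.0]
ft_force: [-0.6, 1.6, 1.0]
finger_gap: 0.0427
```

```bash
python3 tr.py 280 155 360 215 t3.png; python3 go.py d -.113 .0665 .042 0
```

```text
comp [306 155   6   8  22] [308.4 158.8]
rect in drier mm [ 7.  76.8] [33.   9.9] 2.6
t 16.1667 pos [0.5259 0.0681 0.0425] yawdeg(world y) 29.5 F [-0.5 -0.6 -0.4] gap 0.0429 q6 1.18
shift units [-2.52 -0.    0.02] turn rz units -0.0 tilt [-0.  0. -1.]
```

send_rows(steps=[0.5,0.5,0,0,0,0,0,0.5,1,0,0,0,0,0,0.5,0,0,-1,0,0,0,0.5,0,0,-1,0,0,0,0.5,0,0,-1,0,0,0,0.5,0.8,0,-1,0,0,0,0.5,1,0,-0.5,0,0,0,0.5,1,0,0,0,0,0])

```text
time_s: 16.83
ee_pos: [0.4728, 0.1643, 0.158]
eef_rot: [1.581, 2.711, 0.005]
ft_force: [0.3, 0.6, 0.0]
finger_gap: 0.0429
```

send_rows(steps=[0.5,1,0,0,0,0,0,0.5,1,0,0,0,0,0,0.5,1,0,0,0,0,0,0.5,1,0,0,0,0,0,0.5,0.5,0,0,0,0,0,0.5,0,0,0,0,0,0])

```text
time_s: 17.33
ee_pos: [0.415, 0.2629, 0.1551]
eef_rot: [-1.577, -2.716, -0.0]
ft_force: [0.6, -0.7, -0.5]
finger_gap: 0.0426
```

```bash
python3 tr.py 280 160 360 225 t3.png; python3 go.py d -.19 0 .16 90
```

```text
comp [311 174  18  25  76] [318.3 187. ]
comp [328 171  15  24  48] [335.9 182.2]
comp [308 160   4   4   9] [309.6 161.2]
rect in drier mm [-114.    77.2] [77.8 71.9] 88.5
t 17.3833 pos [0.4157 0.2618 0.155 ] yawdeg(world y) 29.7 F [ 1.  -0.8 -0.7] gap 0.0426 q6 1.61
shift units [-14.08  -3.11  -0.2 ] turn rz units -17.96 tilt [ 0.  0. -1.]
```

```bash
sed -i 's/^i=np.argmax.*/big=[j for j in range(1,n) if st[j,4]>25]/; s/l==i)/np.isin(l,big))/' tr.py; python3 tr.py 295 165 352 215 t4.png
```

```text
comp [311 171  32  28 128] [325.4 185.1]
comp [311 165   3   2   5] [311.8 165.6]
comp [335 184   2   4   5] [335.2 185.6]
rect in drier mm [-114.3   62. ] [ 72.4 107.5] 0.2
```

View pics/t4.png

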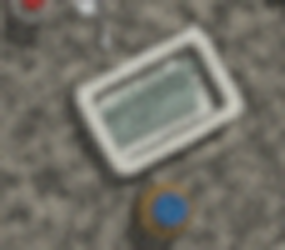

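```bash
python3 go.py d -.114 .15 .042 0
```

```text
t 17.4333 pos [0.4162 0.261  0.155 ] yawdeg(world y) 29.6 F [ 1.4 -0.8  0.5] gap 0.0426 q6 1.61
shift units [-8.06 -0.04  4.52] turn rz units 0.02 tilt [-0. -0. -1.]
```

send_rows(steps=[0.5,-1,0,0,0,0,0,0.5,-1,0,0,0,0,0,0.5,-1,0,0,0,0,0,0.5,-1,0,0,0,0,0,0.5,-1,0,0,0,0,0,0.5,-1,0,0,0,0,0,0.5,-1,0,0,0,0,0,0.5,-1,0,0,0,0,0])

```text
time_s: 18.1
ee_pos: [0.5159, 0.0844, 0.155]
eef_rot: [1.583, 2.713, -0.0]
ft_force: [0.4, 0.5, -0.7]
finger_gap: 0.0426
```

send_rows(steps=[0.5,0,0,0,0,0,0,0.5,0,0,1,0,0,0,0.5,0,0,1,0,0,0,0.5,0,0,1,0,0,0,0.5,0,0,1,0,0,0,0.5,0,0,0.5,0,0,0,0.5,0,0,0,0,0,0])

```text
time_s: 18.68
ee_pos: [0.5134, 0.0857, 0.0399]
eef_rot: [-1.581, -2.711, 0.005]
ft_force: [-0.3, 0.0, 0.1]
finger_gap: 0.0425
```

```bash
python3 go.py d -.114 .067 .042 0
```

```text
t 18.6833 pos [0.5134 0.0857 0.0399] yawdeg(world y) 29.5 F [-0.3  0.   0.1] gap 0.0425 q6 1.22
shift units [-3.36  0.05 -0.09] turn rz units -0.0 tilt [ 0.001 -0.004 -1.   ]
```

send_rows(steps=[0.5,-0.3,0,0,0,0,0,0.5,-0.25,0,0,0,0,0,0.5,-0.2,0,0,0,0,0,0.5,-0.2,0,0,0,0,0,0.5,-0.3,0,0,0,0,0,0.5,-0.3,0,0,0,0,0,0.5,-0.3,0,0,0,0,0,0.5,-0.3,0,0,0,0,0])

```text
time_s: 19.35
ee_pos: [0.5423, 0.0391, 0.0426]
eef_rot: [1.582, 2.714, 0.0]
ft_force: [-1.6, 2.4, 1.0]
finger_gap: 0.043
```

send_rows(steps=[0.5,-0.3,0,0,0,0,0,0.5,-0.3,0,0,0,0,0,0.5,-0.3,0,0,0,0,0,0.5,-0.2,0,0,0,0,0,0.5,-0.1,0,0,0,0,0,0.5,0,0,0,0,0,0])

```text
time_s: 19.85
ee_pos: [0.557, 0.0131, 0.0424]
eef_rot: [1.582, 2.714, -0.0]
ft_force: [0.2, 0.8, 0.4]
finger_gap: 0.0427
```

```bash
python3 go.py d -.114 .067 .042 0
```

```text
t 19.85 pos [0.557  0.0131 0.0424] yawdeg(world y) 29.5 F [0.2 0.8 0.4] gap 0.0427 q6 1.08
shift units [ 0.03 -0.04  0.02] turn rz units -0.0 tilt [-0. -0. -1.]
```

send_rows(steps=[0.5,0.5,0,0,0,0,0,0.5,1,0,0,0,0,0,0.5,0,0,-1,0,0,0,0.5,0,0,-1,0,0,0,0.5,0,0,-1,0,0,0,0.5,0.8,0,-1,0,0,0,0.5,1,0,-0.5,0,0,0,0.5,1,0,0,0,0,0])

```text
time_s: 20.52
ee_pos: [0.5042, 0.1086, 0.1579]
eef_rot: [1.581, 2.711, 0.005]
ft_force: [0.2, 0.1, 0.4]
finger_gap: 0.0431
```

send_rows(steps=[0.4,1,-0.5,0,0,0,-1,0.3,1,-0.5,0,0,0,-1,0.3,1,-0.5,0,0,0,-1,0.3,1,-0.5,0,0,0,-1,0.3,0,0,0,0,0,-1,0.3,0,0,0,0,0,-1,0.3,0,0,0,0,0,-1,0.3,0,0,0,0,0,-1])

```text
time_s: 21.18
ee_pos: [0.4032, 0.1572, 0.155]
eef_rot: [0.55, 3.093, -0.0]
ft_force: [-0.7, 0.0, -0.5]
finger_gap: 0.0599
```

```bash
python3 tr.py 310 160 365 206 t5.png; python3 go.py d -.19 0 .16 90
```

```text
comp [326 164  31  27 122] [340.3 177.7]
comp [310 160   2   4   6] [310.3 161.5]
comp [349 176   2   4   6] [349.3 177.8]
rect in drier mm [-115.    -0.7] [ 72.2 106.4] 0.6
t 21.2333 pos [0.4033 0.1572 0.155 ] yawdeg(world y) 70.2 F [-0.2 -0.2  0.8] gap 0.0599 q6 0.72
shift units [-7.74 -7.41 -0.2 ] turn rz units -9.86 tilt [-0.  0. -1.]
```

send_rows(steps=[0.3,-0.97,-0.93,0,0,0,0,0.3,-0.97,-0.93,0,0,0,0,0.3,-0.97,-0.93,0,0,0,0,0.3,-0.97,-0.93,0,0,0,0,0.3,-0.97,-0.93,0,0,0,0,0.3,-0.97,-0.93,0,0,0,0,0.3,-0.97,-0.93,0,0,0,0,0.3,-0.97,-0.93,0,0,0,0])

```text
time_s: 21.9
ee_pos: [0.5209, -0.0865, 0.1549]
eef_rot: [-0.561, -3.091, 0.0]
ft_force: [0.8, 0.8, 0.5]
finger_gap: 0.06
```

send_rows(steps=[0.3,0,0,0,0,0,-1,0.3,0,0,0,0,0,-1,0.3,0,0,0,0,0,-1,0.3,0,0,0,0,0,-1,0.3,0,0,0,0,0,-1,0.3,0,0,0,0,0,-1,0.3,0,0,0,0,0,-1,0.3,0,0,0,0,0,-1])

```text
time_s: 22.57
ee_pos: [0.5205, -0.0847, 0.1549]
eef_rot: [0.537, -3.095, 0.0]
ft_force: [0.1, 0.0, -0.6]
finger_gap: 0.0599
```

send_rows(steps=[0.3,0,0,0,0,0,-1,0.3,0,0,0,0,0,-0.86,0.3,0,0,0,0,0,0])

```text
time_s: 22.82
ee_pos: [0.5205, -0.0848, 0.1549]
eef_rot: [0.786, -3.042, -0.0]
ft_force: [0.1, 0.2, -0.3]
finger_gap: 0.0594
```

```bash
python3 go.py d -.19 0 .042 90
```

```text
t 22.8167 pos [ 0.5205 -0.0848  0.1549] yawdeg(world y) 119.0 F [ 0.1  0.2 -0.3] gap 0.0594 q6 -0.67
shift units [-0.12  0.03  4.52] turn rz units -0.11 tilt [ 0.  0. -1.]
```

send_rows(steps=[0.3,0,0,1,0,0,-0.12,0.3,0,0,1,0,0,0,0.3,0,0,1,0,0,0,0.3,0,0,1,0,0,0,0.3,0,0,0.45,0,0,0,0.3,-0.25,0,0,0,0,0,0.3,-0.3,0,0,0,0,0,0.3,-0.25,0,0,0,0,0])

```text
time_s: 23.48
ee_pos: [0.5397, -0.075, 0.0449]
eef_rot: [-0.795, 3.038, -0.001]
ft_force: [-1.0, -0.7, -0.0]
finger_gap: 0.06
```

send_rows(steps=[0.3,-0.15,0,0,0,0,0,0.3,-0.15,0,0,0,0,0,0.3,-0.2,0,0,0,0,0,0.3,-0.3,0,0,0,0,0,0.3,-0.3,0,0,0,0,0,0.3,-0.3,0,0,0,0,0,0.3,-0.3,0,0,0,0,0,0.3,-0.2,0,0,0,0,0])

```text
time_s: 24.15
ee_pos: [0.5805, -0.0517, 0.0437]
eef_rot: [-0.798, 3.038, -0.0]
ft_force: [-2.0, -0.3, 2.3]
finger_gap: 0.0597
```

```bash
python3 go.py d -.05 0 .042 90; python3 tr.py 310 140 365 206 t6.png
```

```text
t 24.15 pos [ 0.5805 -0.0517  0.0437] yawdeg(world y) 119.4 F [-2.  -0.3  2.3] gap 0.0597 q6 -0.6
shift units [-2.98  0.07  0.07] turn rz units -0.01 tilt [-0. -0. -1.]
comp [321 155  23  27  95] [329.4 169.4]
comp [339 140   5   8  21] [341.  143.3]
comp [344 149   3   3   8] [345.1 149.9]
rect in drier mm [-74.6   2. ] [ 70.2 101.8] 0.3
```

send_rows(steps=[0.3,-0.25,0,0,0,0,0,0.3,-0.25,0,0,0,0,0,0.3,-0.25,0,0,0,0,0,0.3,-0.25,0,0,0,0,0,0.3,-0.25,0,0,0,0,0,0.3,-0.25,0,0,0,0,0,0.3,-0.25,0,0,0,0,0,0.3,-0.25,0,0,0,0,0])

```text
time_s: 24.87
ee_pos: [0.6236, -0.0273, 0.0437]
eef_rot: [0.798, -3.038, 0.0]
ft_force: [-1.4, -0.8, -0.9]
finger_gap: 0.06
```

send_rows(steps=[0.3,-0.2,0,0,0,0,0,0.3,-0.2,0,0,0,0,0,0.3,-0.15,0,0,0,0,0,0.3,-0.1,0,0,0,0,0,0.3,-0.1,0,0,0,0,0,0.3,0,0,0,0,0,0])

```text
time_s: 25.37
ee_pos: [0.6398, -0.0182, 0.0437]
eef_rot: [-0.798, 3.038, 0.0]
ft_force: [-0.1, 0.7, -0.6]
finger_gap: 0.0602
```

```bash
python3 go.py d -.05 0 .042 90
```

```text
t 25.3667 pos [ 0.6398 -0.0182  0.0437] yawdeg(world y) 119.4 F [-0.1  0.7 -0.6] gap 0.0602 q6 -0.54
shift units [-0.25  0.07  0.07] turn rz units -0.01 tilt [-0. -0. -1.]
```

Now the last millimetres, until the force rises.

send_rows(steps=[0.3,-0.08,0,0,0,0,0,0.3,-0.08,0,0,0,0,0,0.3,-0.08,0,0,0,0,0,0.3,0,0,0,0,0,0])

```text
time_s: 25.7
ee_pos: [0.645, -0.0153, 0.0438]
eef_rot: [-0.798, 3.038, -0.0]
ft_force: [-0.1, 0.4, 0.2]
finger_gap: 0.0599
```

send_rows(steps=[0.3,-0.08,0,0,0,0,0,0.3,-0.05,0,0,0,0,0,0.3,0,0,0,0,0,0])

```text
time_s: 25.95
ee_pos: [0.6477, -0.0138, 0.0438]
eef_rot: [-0.798, 3.038, -0.0]
ft_force: [-0.3, -0.8, -0.4]
finger_gap: 0.0602
```

```bash
python3 go.py d -.05 0 .042 90; python3 -c "
from h import *
print(robot.sense()['torque'])"
```

```text
t 25.95 pos [ 0.6477 -0.0138  0.0438] yawdeg(world y) 119.4 F [-0.3 -0.8 -0.4] gap 0.0602 q6 -0.54
shift units [0.11 0.07 0.07] turn rz units -0.01 tilt [-0. -0. -1.]
[-0.02227537 -0.01533743 -0.00371358]
```

send_rows(steps=[0.3,-0.06,0,0,0,0,0,0.3,-0.06,0,0,0,0,0,0.3,0,0,0,0,0,0])

```text
time_s: 26.2
ee_pos: [0.6489, -0.013, 0.0437]
eef_rot: [0.797, -3.036, 0.001]
ft_force: [-9.9, -3.5, 8.3]
finger_gap: 0.0598
```

send_rows(steps=[0.3,-0.06,0,0,0,0,0,0.3,-0.04,0,0,0,0,0,0.3,0,0,0,0,0,0])

```text
time_s: 26.45
ee_pos: [0.6491, -0.0127, 0.0436]
eef_rot: [0.794, -3.033, 0.002]
ft_force: [-27.5, -11.7, 19.7]
finger_gap: 0.0599
```

```bash
python3 go.py d -.05 0 .042 90; python3 tr.py 310 140 355 180 t7.png
```

```text
t 26.45 pos [ 0.6491 -0.0127  0.0436] yawdeg(world y) 119.3 F [-27.5 -11.7  19.7] gap 0.0599 q6 -0.53
shift units [0.18 0.06 0.07] turn rz units -0.03 tilt [ 0.007  0.    -1.   ]
comp [311 140  18  23  76] [317.9 151.6]
comp [310 160   2   4   7] [310.4 161.7]
comp [311 165   3   3   7] [312.  165.7]
rect in drier mm [ 5.9 13.4] [66.8 78.4] 0.6
```

send_rows(steps=[0.3,0.12,0,0,0,0,0,0.3,0.2,0,0,0,0,0,0.3,0.5,0,0,0,0,0,0.3,1,0,0,0,0,0,0.3,0,0,-1,0,0,0,0.3,0,0,-1,0,0,0,0.3,0,0,-1,0,0,0,0.1,0,0,-1,0,0,0])

```text
time_s: 27.17
ee_pos: [0.6125, -0.0336, 0.1451]
eef_rot: [-0.798, 3.038, 0.0]
ft_force: [1.0, 0.3, -0.6]
finger_gap: 0.0703
```

```bash
python3 go.py w .6847 -.0768 .079 119.5; python3 tr.py 308 125 360 185 t8.png
```

```text
t 27.1667 pos [ 0.6125 -0.0336  0.1451] yawdeg(world y) 119.4 F [ 1.   0.3 -0.6] gap 0.0703 q6 -0.57
shift units [-1.66 -2.93  2.64] turn rz units -0.01 tilt [-0.001 -0.    -1.   ]
comp [311 137  32  27 195] [328.9 150.3]
comp [308 156   4   8  18] [309.2 160.2]
comp [311 165   3   3   7] [312.  165.7]
rect in drier mm [ 3.  -7.8] [ 71.9 120.5] 0.3
```

send_rows(steps=[0,0,-0.9,0,0,0,0,0,-0.5,-1,0,0,0,0,0,-0.6,-1,0,0,0,0,0,-0.55,-0.05,0,0,0,0,0,0,0,0.8,0,0,0,0,0,0,0.8,0,0,0,0,0,0,0.7,0,0,0,0,0,0,0.3,0,0,0])

```text
time_s: 27.88
ee_pos: [0.6838, -0.0773, 0.076]
eef_rot: [0.798, -3.036, -0.002]
ft_force: [-0.8, 0.6, -0.2]
finger_gap: 0.0857
```

send_rows(steps=[0,0,0,0,0,0,0,0.5,0,0,0,0,0,0,1,0,0,0,0,0,0,1,0,0,0,0,0,0,1,0,0,0,0,0,0,1,0,0,0,0,0,0,1,0,0,0,0,0,0,1,0,0,0,0,0,0])

```text
time_s: 28.55
ee_pos: [0.6851, -0.0774, 0.0799]
eef_rot: [-0.797, 3.037, -0.0]
ft_force: [-2.8, 1.4, 10.2]
finger_gap: 0.0108
```

```bash
python3 go.py w .6847 -.0768 .079 29.5
```

```text
t 28.55 pos [ 0.6851 -0.0774  0.0799] yawdeg(world y) 119.4 F [-2.8  1.4 10.2] gap 0.0108 q6 -0.63
shift units [0.   0.03 0.04] turn rz units 17.98 tilt [-0.001 -0.    -1.   ]
```

send_rows(steps=[1,0,0,0,0,0,0.5,1,0,0,0,0,0,1,1,0,0,0,0,0,1,1,0,0,0,0,0,1,1,0,0,0,0,0,1,1,0,0,0,0,0,1,1,0,0,0,0,0,1,1,0,0,0,0,0,1])

```text
time_s: 29.22
ee_pos: [0.6849, -0.0761, 0.08]
eef_rot: [0.226, 3.133, 0.004]
ft_force: [-5.4, 11.6, 13.2]
finger_gap: 0.0104
```

send_rows(steps=[1,0,0,0,0,0,1,1,0,0,0,0,0,1,1,0,0,0,0,0,1,1,0,0,0,0,0,1,1,0,0,0,0,0,1,1,0,0,0,0,0,1,1,0,0,0,0,0,1,1,0,0,0,0,0,0])

```text
time_s: 29.88
ee_pos: [0.6854, -0.0751, 0.08]
eef_rot: [1.159, 2.92, 0.007]
ft_force: [-2.6, 17.4, 11.8]
finger_gap: 0.011
```

```bash
python3 go.py w .6847 -.0768 .079 29.5; python3 -c "
from h import *
print(robot.sense()['torque'])"
```

```text
t 29.8833 pos [ 0.6854 -0.0751  0.08  ] yawdeg(world y) 46.7 F [-2.6 17.4 11.8] gap 0.011 q6 0.64
shift units [-0.03 -0.07  0.04] turn rz units 3.44 tilt [ 0.001  0.004 -1.   ]
[ 3.24407837  0.43189289 -0.01584512]
```

send_rows(steps=[1,0.06,0.08,0,0,0,0.5,1,0,0,0,0,0,1,1,0,0,0,0,0,1,1,0,0,0,0,0,0.7,1,0,0,0,0,0,0.4,1,0,0,0,0,0,0])

```text
time_s: 30.38
ee_pos: [0.6859, -0.0743, 0.08]
eef_rot: [1.598, 2.703, 0.003]
ft_force: [-0.2, 5.2, 8.3]
finger_gap: 0.0108
```

```bash
python3 go.py w .6847 -.0768 .079 29.5; python3 -c "
from h import *
print(robot.sense()['torque'])"
```

```text
t 30.3833 pos [ 0.6859 -0.0743  0.08  ] yawdeg(world y) 28.8 F [-0.2  5.2  8.3] gap 0.0108 q6 0.96
shift units [-0.06 -0.09  0.04] turn rz units -0.14 tilt [-0.     0.002 -1.   ]
[ 0.85611823 -0.0540296  -0.10746727]
```

send_rows(steps=[1,0,0,0,0,0,0.3,1,0,0,0,0,0,0.2,1,0,0,0,0,0,0])

```text
time_s: 30.63
ee_pos: [0.6859, -0.0744, 0.08]
eef_rot: [1.653, 2.669, 0.003]
ft_force: [0.6, 4.3, 9.2]
finger_gap: 0.0106
```

```bash
python3 go.py w .6847 -.0768 .079 29.5; python3 -c "
from h import *
print(robot.sense()['torque'])"
```

```text
t 30.6333 pos [ 0.6859 -0.0744  0.08  ] yawdeg(world y) 26.5 F [0.6 4.3 9.2] gap 0.0106 q6 1.0
shift units [-0.06 -0.09  0.04] turn rz units -0.61 tilt [-0.     0.002 -1.   ]
[ 0.81846198 -0.12610119  1.11736604]
```

send_rows(steps=[0.3,0,0,0,0,0,0,0,0,0,0,0,0,0,0,0,0,0,0,0,0,0,0,0,0,0,0,0,0,0,0,0,0,0,0,0,0,0,-0.4,0,0,0,0,0,0,-1,0,0,0,0,0,0,-1,0,0,0])

```text
time_s: 31.3
ee_pos: [0.6843, -0.075, 0.1393]
eef_rot: [-1.654, -2.669, 0.001]
ft_force: [-0.2, 0.3, 0.5]
finger_gap: 0.0853
```

send_rows(steps=[0,0,0,-1,0,0,0,0,0,-1,-0.5,0,0,0,0,0,-1,0,0,0,0,0,0,-1,0,0,0,0,0,0,-1,0,0,0,0,0,0,-1,0,0,0,0,0,0,-1,0,0,0,0,0,0,0,0,0,0,0])

```text
time_s: 31.97
ee_pos: [0.5476, -0.1434, 0.1774]
eef_rot: [-1.657, -2.669, 0.001]
ft_force: [-1.3, 0.5, -0.0]
finger_gap: 0.0857
```

```bash
python3 go.py w .6847 -.0768 .079 29.5; python3 -c "
from h import *
a=optics.grab_frame('scene')['frame'];b=optics.grab_frame('top')['frame']
f=lambda i,y,x:cv2.resize(i[y:y+75,x:x+75,::-1],None,fx=5.3,fy=5.3,interpolation=cv2.INTER_CUBIC)
cv2.imwrite('pics/fin.png',np.hstack([f(a,140,240),f(b,115,290)]))"
```

```text
t 31.9667 pos [ 0.5476 -0.1434  0.1774] yawdeg(world y) 26.3 F [-1.3  0.5 -0. ] gap 0.0857 q6 0.86
shift units [-0.04  6.1   3.93] turn rz units -0.63 tilt [-0.    -0.001 -1.   ]
```

View pics/fin.png

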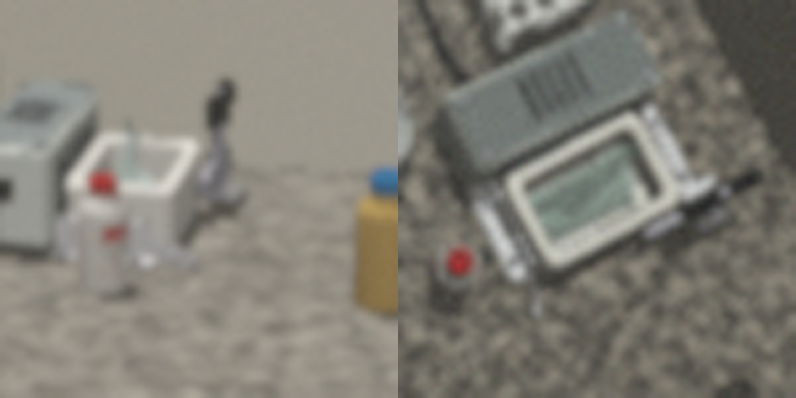

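The picture shows the tray square against the housing, between the rails. The latch bar at (700,205) lies across the mouth, and the arm is clear of everything.

```bash
python3 -c "
from h import *
print(robot.finish_job())"
```

```text
the job is handed in; nothing more can be done
None
```

The tray is in the drier bay, pushed home against the back stop, with the latch shut behind it. I handed the job in at about 32 s of the 72 s allowed. `finish_job` gives no verdict, so the final state rests on my own checks below.

**What I did:**
- I gripped the latch handle and swung it open until it met its stop.
- I pushed the tray with two fingers in three moves: from behind to square it up, then sideways between the bottles, then into the bay until it met the back stop.
- I then turned the handle back to its shut stop, released it and moved the arm clear.

**Last checks:**
- **Tray:** the contact force rose to about 36 N in all (30 N of it horizontal) against the back stop. That was firmer than needed at the very end. In the final picture the tray is parallel to the drier housing within about 0.5°.
- **Latch:** I felt the stop at both ends (about 1.4 N m opening, 1.1 N m shutting), with about 94° of gripper turn between them. The final picture shows the handle across the mouth.
- **Bottles:** the two near the work were not touched as far as I can tell; I took no final measurement of any bench object.

**Disagreement:** my camera-based position for the drier was about 3–4 mm short along the bay compared with where the tray met the back stop. I trusted the contact. A late image measurement of the tray also came out unreliable sideways, because it picked up the white rails.

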